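# Run the hand brushes through the salon steriliser

## Task

Wake the steriliser by pressing its square key with a bare fingertip until you feel a firm 10 N or so and holding that a moment; then pull out its drawer and move every palm brush from the basket into it, each set down flat on the drawer floor with its bristles down, leaving the comb in the basket. Push the drawer fully shut, and only then press the long bar-shaped start key the same firm way. Never lean on any key with more than 40 N, keep off the round key, and do not disturb the other things on the table.

Things in the scene. Friction and masses are not known exactly. Their poses are not given: they have to be found in the camera images.
- steriliser: White tool steriliser, a low cabinet 260 deep (x) x 360 wide (y) x 110 mm high that stands fast on the table, with a drawer in its front and three keys on its top. Origin on the table, 75 mm in front of the middle of its front face; x points from the front into the cabinet, y to the left seen from the front, z up.
- drawer (a joint): Drawer of the steriliser, m: 0 = shut, 0.16 = fully out; it slides out along the steriliser's -x. It starts shut or up to 20 mm ajar, resists with about 2 N and stays where it is left.
- drawer_handle (a point): Middle of the drawer's handle: a level steel bar along y, 12 mm thick and 150 mm long, 42 mm in front of the drawer front (36 mm of free space behind it), 78 mm above the table. Axes as steriliser; moves with the drawer. The bar can be pinched from above across x.
- drawer_in (a point): On the drawer's inner floor (14 mm above the table), mid of the part that lies open when fully out. Axes as steriliser; moves with the drawer. The floor spans x -74 (drawer front, top 92 mm above the table) to +120 mm, y +-164 mm; side walls 38 mm high. Fully out, the cabinet's face is at x = +74 mm; its opening clears 94 mm above the table. Four brushes fit side by side, bars along x, 82 mm apart.
- standby_key: Square membrane key 36 x 36 mm (wakes the machine), the left of the three seen from the front, on the steriliser's top, its top surface 5 mm above the flat top, centred 37 mm behind the front face. Origin at the centre of the key's top surface; axes as steriliser, z up. A near-travelless membrane key: it gives at most 1.5 mm (about 5 N per mm) and then is solid. It counts as pressed when fingers bear on it with more than 8 N for 0.2 s.
- start_key: Long bar-shaped membrane key, 64 mm along y x 34 mm (starts the cycle), the middle of the three, 75 mm from the others, on the steriliser's top, its top surface 5 mm above the flat top, centred 37 mm behind the front face. Origin at the centre of the key's top surface; axes as steriliser, z up. A near-travelless membrane key: it gives at most 1.5 mm (about 5 N per mm) and then is solid. It counts as pressed when fingers bear on it with more than 8 N for 0.2 s.
- timer_key: Round membrane key 36 mm across, the right of the three, on the steriliser's top, its top surface 5 mm above the flat top, centred 37 mm behind the front face. Origin at the centre of the key's top surface; axes as steriliser, z up. A near-travelless membrane key: it gives at most 1.5 mm (about 5 N per mm) and then is solid. Not to be pressed.
- basket: Red plastic basket 260 (x) x 280 (y) x 55 mm high outside, walls and floor 5 mm, that stands fast on the table. Origin at the centre of its underside, z up. Holds the brushes and the comb.
- brush0: A wooden palm brush: an oval-cornered bristle block 96 (x) x 72 (y) x 20 mm high, bristles down, with an upright grip bar on top 70 (x) x 20 (y) mm, from 20 to 52 mm height (pinch the bar across y). Origin at the centre of the underside, x along the bar, z up. About 110 g. None if absent; 2 to 4 brushes are there.
- brush1: A wooden palm brush: an oval-cornered bristle block 96 (x) x 72 (y) x 20 mm high, bristles down, with an upright grip bar on top 70 (x) x 20 (y) mm, from 20 to 52 mm height (pinch the bar across y). Origin at the centre of the underside, x along the bar, z up. About 110 g. None if absent; 2 to 4 brushes are there.
- brush2: A wooden palm brush: an oval-cornered bristle block 96 (x) x 72 (y) x 20 mm high, bristles down, with an upright grip bar on top 70 (x) x 20 (y) mm, from 20 to 52 mm height (pinch the bar across y). Origin at the centre of the underside, x along the bar, z up. About 110 g. None if absent; 2 to 4 brushes are there.
- brush3: A wooden palm brush: an oval-cornered bristle block 96 (x) x 72 (y) x 20 mm high, bristles down, with an upright grip bar on top 70 (x) x 20 (y) mm, from 20 to 52 mm height (pinch the bar across y). Origin at the centre of the underside, x along the bar, z up. About 110 g. None if absent; 2 to 4 brushes are there.
- comb: Black flat comb 170 x 30 x 8 mm lying on the basket's floor along its +y wall; stays in the basket. Origin near the middle of its underside, x along the comb.
- spray: White bottle 60 mm across, 170 mm high, upright behind the basket (leave alone). Origin at the centre of its base.
- jar: Clear jar with black lid, 72 mm across, 60 mm high, behind the basket (leave alone). Origin at the centre of its base.
- tint_bowl: Black tint bowl 120 mm across, 55 mm high, on the left of the table (leave alone). Origin at the centre of its base.
- clipper: Black hair clipper about 160 x 42 x 36 mm, lying on the right of the table (leave alone). Origin under its body, x along it to the blade.
- section_clip: Black sectioning clip 100 x 24 x 16 mm lying on the rear half of the steriliser's top (leave alone). Origin at the middle of its underside.
- round_mirror: Round black hand mirror 124 mm across with a 105 mm handle along -x, 10 mm thick, on the left of the table (leave alone). Origin at the centre of the disc's underside.
Not all that is in view belongs to the job. What is shaped like the brush0 but blue, pink or turquoise is not meant.

How it is judged:
By the outcome, as a careful person would: the job done as asked, in the order asked, and still so for the second after the job is handed in, with the robot touching nothing.
Of brush0, brush1, brush2, brush3 only 2 to 4 are there at a start; the rules pass over those that are not, and their reading is None.
At some moment in a run one of brush0, brush1, brush2, brush3 may be knocked a few centimetres aside while the robot is not near it.
Once in a run the grip may slacken for a moment while it holds something.
It also fails if it takes over 210 s, if anything falls off the work surface, if the arm or the gripper's body presses on something with over 40 N, if the wrist force passes 120 N, or if a joint passes its speed limit or range.

## Robot

A 6-joint arm with a two-finger parallel gripper is mounted at the origin on the work surface. World frame = base frame: x ahead of the robot, y to its left, z up, the work surface at z = 0. Lengths are in mm, angles in rad, forces in N, time in s.
With the tool pointing down it reaches from about 375 to 975 mm from the base axis. Payload 3.8 kg.
Tool frame: the origin (TCP) lies at the very end of the fingers, on their centre line; the grasp point (between the pads) lies 19 mm behind it (robot.hold_point_z is the distance from the TCP to the grasp point, in mm); y points along the fingers, x is the direction in which the jaws open and shut, and the axes are right-handed (so a half turn about y gives the same grasp; the last joint's range is limited). The gripper opens to 88 mm and grips with 3 to 60 N. Pads are 18 mm wide; open, the fingers measure 123 mm over their backs; the gripper's body (75 mm by 187 mm) begins 45 mm behind the grasp point.
Start: joints at [-1.309, 0.264, 1.604, -0, 1.274, -0.037], TCP at [198.697, -645.087, 238.706] pointing down, gripper open.
Joint ranges: [-2.63, 2.63], [-0.94, 2.18], [0.31, 2.57], [-1.31, 4.45], [0, 2.66], [-2.55, 2.55]. Speed limits (rad/s): [2.57, 2.57, 3.14, 3.14, 3.14, 3.14].

## Interface

Orientations are given as a 3x3 rotation matrix whose columns are the frame's x, y, z axes.
In Python, from workcell import robot gives the robot as it stands. The module is installed in compiled form; this text tells all that it offers.
- The arm moves only by the tool arm_command, never from a script. Its argument "deltas" is a list that holds one entry, the list of rows, each a list of 5 numbers: the gripper command: -1 is shut, 1 is fully open, values between are in proportion, then the shift along the tool's x, y, z in m, then the turn about the tool's y in degrees. In form: [[[jaw, tx, ty, tz, yaw], ...]]. A call has 1 to 12 rows; each row shifts and turns the pose as measured when the row begins, along the tool's axes as they then stand; what a row does not reach is not made up. A row lasts 1/10 s, in which the tool goes at most 50 mm and 8.59 degrees, less where a joint would pass 70% of its speed; a pose out of reach is approached as far as the arm can. A call with a gripper value outside its range is refused whole. The fingers move at their own pace and stop on an object; "grip_force" is the grip in N (left out, the last holds). Time passes only in rows, so rows that do not move let the fingers close. It gives the time, the measured TCP pose, the force and the opening at its end, in the units of the state.
- robot.sense(): the state, without advancing time (a new reading comes with each control period).
- robot.grab_frame(name): name is "scene" or "side" or "wrist"; returns the picture (420x560x3 uint8, red, green, blue); there is no depth.
- robot.camera_model(name): a dict with "fx", "fy", "cx", "cy" (pixels), "eye" and "rotation" of the camera in the world. Camera axes: x right, y down, z forward; pixel columns grow to the right and rows downward; lengths in mm; the calibration is good to about 2 mm. A picture is of the moment at which its call begins: read the wrist's pose just before it. camera_model takes no time and is no camera call; for the wrist camera it gives the pose at the moment of the call.
- robot.job_done(): hands the job in, once; it reports no verdict.
The state is a dict: "time": time; "q": joint angles; "joint_vel": joint speeds; "tau": joint torques, N m; "ee_pos": TCP position; "ee_rot": TCP orientation; "contact_force": force on the tool from outside, world axes, zero at the start; "torque": the same for the moment, N m; "opening": finger opening in mm.
Only numpy, scipy, OpenCV 4.12 (cv2) and the standard library are available. Lean on these libraries where they do the work, as an engineer would, in place of code of your own. Each camera call takes 0.05 s, during which the arm holds its last target. There are 200 camera calls.

## Working session

There is one attempt and no reset: what is moved stays moved. The work goes in short steps, Python scripts to look and compute and a tool call to move; the robot and the scene stay as the last step left them, time stands still between calls to the robot, and variables do not carry over. Pictures are saved under pics/ and viewed, about 12 in all and at most 16, crops included, and the job is handed in when it is done.

Besides the shell and the picture viewer there is one more tool, called in YAML: its name, and indented under it one key for each argument. arm_command: Moves the arm, as the interface text tells. Its arguments: {"type":"object","properties":{"deltas":{"type":"array","items":{"type":"array","items":{"type":"array","items":{"type":"number"}}}},"grip_force":{"type":"number"}},"required":["deltas"]}

```bash
mkdir -p pics; cat > h.py <<'E'
import numpy as np, cv2
from workcell import robot
def cam(n):
    m=robot.camera_model(n); return m
def shot(n,f):
    m=robot.camera_model(n); im=robot.grab_frame(n); cv2.imwrite('pics/'+f+'.png',im[:,:,::-1]); return im,m
def ray(m,u,v,z):
    R=np.array(m['rotation']).reshape(3,3); e=np.array(m['eye'])
    d=R@np.array([(u-m['cx'])/m['fx'],(v-m['cy'])/m['fy'],1]); return e+d*(z-e[2])/d[2]
def proj(m,p):
    R=np.array(m['rotation']).reshape(3,3); c=R.T@(np.array(p)-np.array(m['eye'])); return m['fx']*c[0]/c[2]+m['cx'],m['fy']*c[1]/c[2]+m['cy']
E
python3 - <<'E'
from h import *
s=robot.sense(); print(s['time'],s['ee_rot'],s['opening'],s['contact_force'],robot.hold_point_z)
a,m=shot('scene','s0'); print(m)
b,m=shot('side','d0'); print(m)
c,m=shot('wrist','w0');print(m)
E
```

```text
0.0 [[ 2.94355861e-01 -5.69960603e-04  9.55695716e-01]
 [-9.55693520e-01  2.04959012e-03  2.94356407e-01]
 [-2.12655605e-03 -9.99997737e-01  5.86012071e-05]] 88.22202500214624 [ 0.68791031 -0.41878943 -0.11298763] 18.700000000000003
{'fx': 537.0947766459813, 'fy': 537.0947766459813, 'cx': 280.8620385526796, 'cy': 208.3711992539921, 'eye': array([1595.58925433, -710.28438663, 1138.98991419]), 'rotation': array([[ 0.55078233,  0.5162342 , -0.65585141],
       [ 0.83443928, -0.35818663,  0.41882387],
       [-0.018706  , -0.77794896, -0.62804896]])}
{'fx': 462.4021169780905, 'fy': 462.4021169780905, 'cx': 278.83506261815677, 'cy': 209.83838917912365, 'eye': array([ 104.05218236, 1391.52530408,  972.74782013]), 'rotation': array([[-0.96135168, -0.1265831 ,  0.24449881],
       [-0.27473218,  0.4992069 , -0.82177534],
       [-0.01803262, -0.85718679, -0.51468984]])}
{'fx': 332.1930992031639, 'fy': 332.1930992031639, 'cx': 284.6277977302419, 'cy': 211.2692665587472, 'eye': array([ 267.15532214, -623.63341283,  382.38048492]), 'rotation': array([[ 0.29288243, -0.9183251 , -0.26626844],
       [-0.95614555, -0.28198266, -0.07919255],
       [-0.00235858,  0.2777855 , -0.96064023]])}
```

View pics/s0.png

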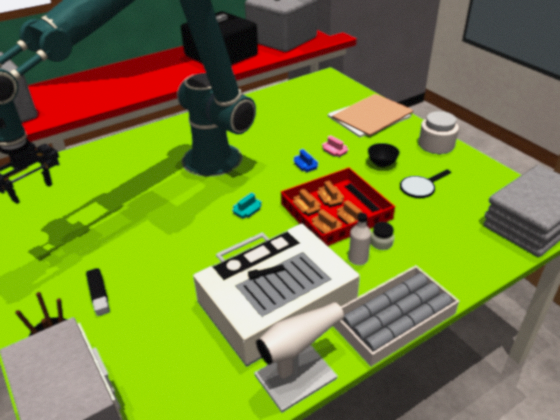

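View pics/d0.png

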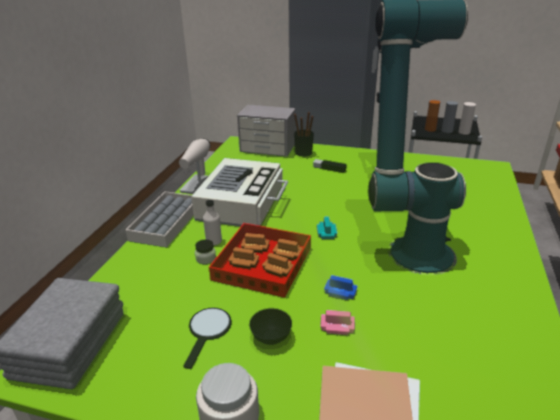

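The scene shows the steriliser's top corners near (196,276), (318,230), (357,275), the basket near (337,205) with 4 brushes, and the comb on its +y side. The blue, pink and turquoise decoys stand apart. I'll get rough positions next.

```bash
python3 - <<'E'
from h import *
m=cam('scene')
for n,p,z in [('cornA',(196,276),110),('cornB',(318,230),110),('cornC',(357,275),110),('cornD',(239,333),110),('square?',(283,240),115),('mid',(258,254),115),('round',(233,266),115),('handle1',(218,253),78),('handle2',(268,236),78),('bk1',(282,198),55),('bk2',(350,171),55),('bk3',(393,205),55),('br',(306,200),52),('br',(329,191),52),('br',(325,219),52),('br',(348,212),52)]:
    print(n,ray(m,*p,z).round(0))
im=cv2.imread('pics/s0.png')[140:300,180:420]
cv2.imwrite('pics/s0z.png',cv2.resize(im,None,fx=3.3,fy=3.3,interpolation=cv2.INTER_CUBIC))
E
```

```text
cornA [ 631. -366.  110.]
cornB [666.   9. 110.]
cornC [869. -13. 110.]
cornD [ 857. -365.  110.]
square? [ 649. -101.  115.]
mid [ 657. -189.  115.]
round [ 659. -269.  115.]
handle1 [ 555. -263.   78.]
handle2 [ 575. -106.   78.]
bk1 [420.  46.  55.]
bk2 [428. 326.  55.]
bk3 [655. 319.  55.]
br [471. 106.  52.]
br [475. 198.  52.]
br [584.  99.  52.]
br [598. 180.  52.]
```

View pics/s0z.png

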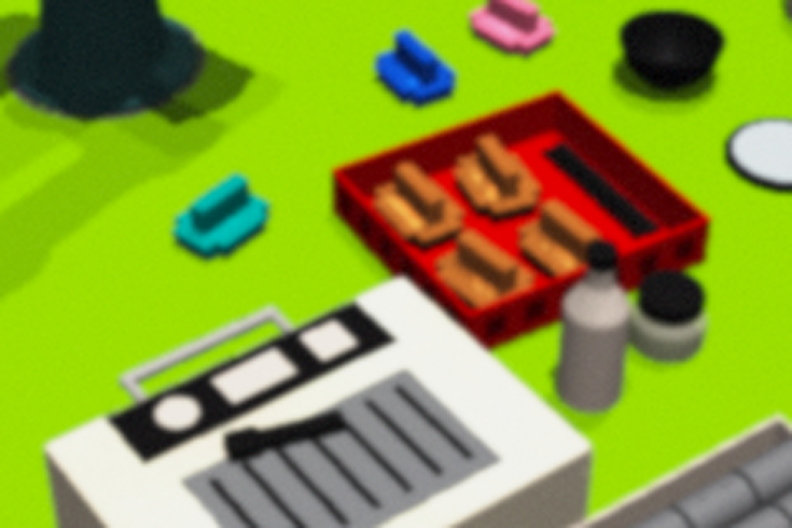

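arm_command:
  deltas:
    - [[-1,-0.0274,-0.008,0.039,0],[-1,-0.0274,-0.008,0.039,0],[-1,-0.0274,-0.008,0.039,0],[-1,-0.0274,-0.008,0.039,0],[-1,-0.0274,-0.008,0.039,0],[-1,-0.0274,-0.008,0.039,0],[-1,-0.0274,-0.008,0.039,0],[-1,-0.0274,-0.008,0.039,0],[-1,-0.0274,-0.008,0.039,0],[-1,-0.0274,-0.008,0.039,0],[-1,-0.0274,-0.008,0.039,8.5],[-1,0,0,0,8.5]]
  grip_force: 20

```text
time: 1.35
ee_pos: [527.2, -217.9, 323.6]
ee_rot: [[-0.003, -0.002, 1.0], [-1.0, 0.009, -0.003], [-0.009, -1.0, -0.002]]
contact_force: [0.2, -1.3, -0.8]
opening: 0.3
```

```bash
python3 - <<'E'
from h import *
import json
im,m=shot('wrist','w1'); print(robot.sense()['ee_pos'])
json.dump({k:np.array(v).tolist() for k,v in m.items()},open('w1.json','w'))
E
```

```text
[ 525.88189035 -219.40716302  323.02359437]
```

View pics/w1.png

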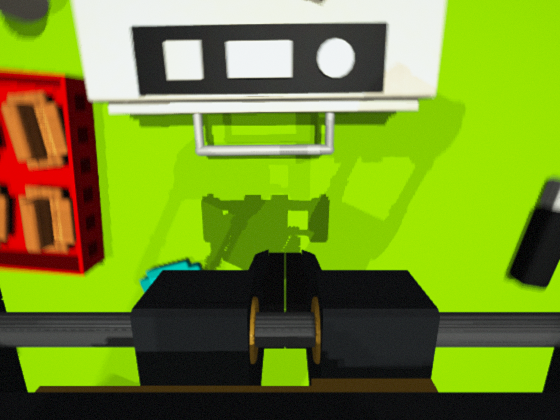

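The wrist view shows the square key near (183,60), the bar key (259,59), the round key (335,57), the handle from (200,153) to (328,150), and the drawer slightly ajar.

```bash
python3 - <<'E'
from h import *
import json
m=json.load(open('w1.json')); im=cv2.imread('pics/w1.png')
g=im.min(2)[25:93,138:384]; n,l,st,c=cv2.connectedComponentsWithStats((g>150).astype(np.uint8))
P=[]
for i in range(1,n):
    if st[i,4]>400 and st[i,4]<4000: p=ray(m,c[i,0]+138,c[i,1]+25,115); P.append(p); print(c[i]+[138,25],st[i],p.round(1))
print('top front', ray(m,88,102,110),ray(m,437,96,110))
print('handle',ray(m,200,153,78),ray(m,332,150,78), 'rows', [ (r,im[r,265].tolist()) for r in range(96,160,3)])
E
```

```text
[335.28546862  57.55374033] [ 179   13   38   40 1163] [ 652.2 -265.7  115. ]
[183.11422709  59.46648427] [  25   15   40   40 1462] [ 651.4 -116.7  115. ]
[259.00163733  58.54441261] [  88   15   67   38 2443] [ 651.8 -191.2  115. ]
top front [612.41271127 -13.33921729 110.        ] [ 616.49055608 -370.92275989  110.        ]
handle [ 556.42230481 -116.70312885   78.        ] [ 559.34425085 -270.46175085   78.        ] rows [(96, [187, 213, 214]), (99, [91, 104, 106]), (102, [208, 220, 214]), (105, [240, 245, 241]), (108, [239, 244, 241]), (111, [195, 218, 223]), (114, [0, 134, 85]), (117, [10, 143, 93]), (120, [2, 139, 87]), (123, [3, 143, 90]), (126, [0, 234, 163]), (129, [0, 231, 161]), (132, [0, 231, 159]), (135, [0, 209, 138]), (138, [0, 206, 136]), (141, [0, 207, 136]), (144, [63, 202, 143]), (147, [195, 203, 202]), (150, [234, 239, 238]), (153, [172, 179, 175]), (156, [11, 120, 75]), (159, [0, 218, 143])]
```

arm_command:
  deltas:
    - [[-1,-0.026,0,0.0315,0],[-1,-0.026,0,0.0315,0],[-1,-0.026,0,0.0315,0],[-1,-0.026,0,0.0315,0],[-1,0,0.045,0,0],[-1,0,0.045,0,0],[-1,0,0.045,0,0],[-1,0,0.045,0,0],[-1,0,0.01,0,0],[-1,0,0,0,0]]

```text
time: 2.4
ee_pos: [655.0, -116.5, 126.3]
ee_rot: [[0.012, -0.004, 1.0], [-1.0, 0.005, 0.012], [-0.005, -1.0, -0.004]]
contact_force: [-0.3, 0.0, 0.3]
opening: 0.2
```

arm_command:
  deltas:
    - [[-1,0,0.005,-0.003,0],[-1,0,0.004,0,0],[-1,0,0.001,0,0]]

```text
time: 2.7
ee_pos: [654.8, -118.3, 121.6]
ee_rot: [[0.012, 0.003, 1.0], [-1.0, 0.003, 0.012], [-0.003, -1.0, 0.003]]
contact_force: [-0.6, 0.9, 0.0]
opening: 0.4
```

arm_command:
  deltas:
    - [[-1,0,0.003,-0.002,0],[-1,0,0.003,0,0],[-1,0,0,0,0]]

```text
time: 3.0
ee_pos: [655.4, -119.0, 119.7]
ee_rot: [[0.013, 0.011, 1.0], [-1.0, 0.001, 0.013], [-0.001, -1.0, 0.011]]
contact_force: [-0.6, 0.3, 0.0]
opening: 0.3
```

arm_command:
  deltas:
    - [[-1,0,0.003,0,0],[-1,0,0.003,0,0],[-1,0,0.002,0,0]]

```text
time: 3.3
ee_pos: [656.3, -119.1, 113.9]
ee_rot: [[0.013, 0.013, 1.0], [-1.0, 0.001, 0.013], [-0.001, -1.0, 0.013]]
contact_force: [-5.9, 0.3, 14.5]
opening: 0.2
```

arm_command:
  deltas:
    - [[-1,0,0.001,0,0],[-1,0,0.001,0,0]]

```text
time: 3.5
ee_pos: [656.3, -119.1, 114.2]
ee_rot: [[0.013, 0.012, 1.0], [-1.0, 0.001, 0.013], [-0.0, -1.0, 0.012]]
contact_force: [-2.4, -0.2, 6.1]
opening: 0.7
```

arm_command:
  deltas:
    - [[-1,0,0.0018,0,0],[-1,0,0.0018,0,0],[-1,0,0.0018,0,0],[-1,0,0.0018,0,0]]

```text
time: 3.9
ee_pos: [656.3, -119.1, 113.9]
ee_rot: [[0.014, 0.012, 1.0], [-1.0, 0.0, 0.014], [-0.0, -1.0, 0.012]]
contact_force: [-5.6, 0.1, 9.7]
opening: 0.8
```

arm_command:
  deltas:
    - [[-1,0,0.0023,0,0],[-1,0,0.0023,0,0],[-1,0,0.0023,0,0],[-1,0,0.0023,0,0],[-1,0,0.0023,0,0]]

```text
time: 4.4
ee_pos: [656.3, -119.1, 113.9]
ee_rot: [[0.014, 0.012, 1.0], [-1.0, -0.0, 0.014], [0.0, -1.0, 0.012]]
contact_force: [-5.4, 0.3, 12.5]
opening: 0.7
```

arm_command:
  deltas:
    - [[-1,0,-0.03,0,0],[-1,0,-0.045,0,0],[-1,0.036,0,-0.0375,0],[-1,0.036,0,-0.0375,0],[-1,0,0,0,0],[-1,0,0.04,0,0],[-1,0,0,0,0]]

```text
time: 5.1
ee_pos: [583.9, -192.1, 151.3]
ee_rot: [[0.016, 0.015, 1.0], [-1.0, -0.002, 0.016], [0.003, -1.0, 0.015]]
contact_force: [-0.8, 0.1, -0.7]
opening: 0.2
```

```bash
python3 - <<'E'
from h import *
im,m=shot('wrist','w2'); s=robot.sense(); print(s['ee_pos'],s['q'],s['contact_force'])
for x in (550,):
  for p in [(557.5,-191,78),(581,-191,63)]: print(proj(m,p))
g=im.astype(int); 
for u in (200,370): print(u,[(r,im[r,u].tolist()) for r in range(150,300,4)])
E
```

```text
[ 586.89837069 -192.88834539  155.32582872] [-0.3596494   0.2074686   1.83259535  0.00369645  1.07975006  1.19323702] [ 1.00676392 -0.33305522  1.12976442]
(np.float64(282.68266405384077), np.float64(260.02464440700027))
(np.float64(283.15443557770055), np.float64(222.29123936653409))
200 [(150, [39, 40, 38]), (154, [38, 38, 37]), (158, [41, 40, 40]), (162, [29, 29, 26]), (166, [29, 31, 30]), (170, [30, 30, 30]), (174, [30, 29, 30]), (178, [24, 27, 27]), (182, [229, 224, 196]), (186, [205, 202, 175]), (190, [232, 229, 205]), (194, [230, 227, 200]), (198, [229, 226, 200]), (202, [187, 191, 153]), (206, [137, 209, 0]), (210, [80, 123, 5]), (214, [76, 117, 9]), (218, [74, 117, 0]), (222, [75, 118, 0]), (226, [77, 120, 6]), (230, [75, 121, 7]), (234, [75, 118, 4]), (238, [74, 120, 5]), (242, [74, 119, 0]), (246, [73, 118, 1]), (250, [76, 79, 74]), (254, [100, 100, 94]), (258, [120, 124, 113]), (262, [101, 104, 99]), (266, [91, 142, 5]), (270, [35, 47, 20]), (274, [16, 16, 18]), (278, [14, 12, 13]), (282, [15, 16, 13]), (286, [14, 15, 15]), (290, [12, 13, 13]), (294, [12, 13, 15]), (298, [18, 18, 16])]
370 [(150, [39, 37, 36]), (154, [37, 35, 34]), (158, [33, 33, 31]), (162, [33, 34, 36]), (166, [32, 29, 29]), (170, [30, 30, 28]), (174, [35, 39, 37]), (178, [31, 30, 30]), (182, [239, 237, 213]), (186, [188, 183, 157]), (190, [228, 223, 196]), (194, [224, 219, 191]), (198, [223, 219, 192]), (202, [150, 178, 98]), (206, [135, 206, 0]), (210, [135, 206, 0]), (214, [134, 205, 0]), (218, [138, 206, 0]), (222, [162, 233, 0]), (226, [161, 232, 0]), (230, [159, 230, 0]), (234, [158, 231, 0]), (238, [161, 232, 0]), (242, [160, 231, 0]), (246, [152, 225, 0]), (250, [69, 71, 67]), (254, [87, 89, 83]), (258, [111, 112, 106]), (262, [99, 99, 94]), (266, [138, 207, 0]), (270, [46, 70, 20]), (274, [20, 17, 20]), (278, [16, 14, 17]), (282, [15, 17, 17]), (286, [11, 14, 12]), (290, [18, 21, 21]), (294, [15, 16, 16]), (298, [15, 18, 14])]
```

View pics/w2.png

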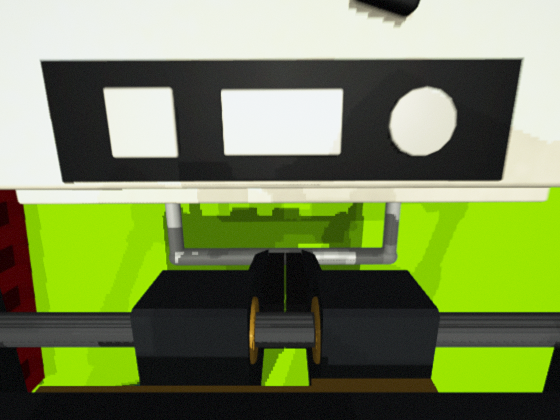

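The handle bar is at row ~257, which confirms x≈559. The finger column lines up with the gap behind it.

arm_command:
  deltas:
    - [[-1,0,0.03,-0.003,0],[-1,0,0.03,0,0],[-1,0,0.015,0,0],[-1,0,0.01,0,0],[-1,0,0,0,0]]

```text
time: 5.65
ee_pos: [594.5, -193.3, 77.0]
ee_rot: [[0.019, 0.033, 0.999], [-1.0, -0.008, 0.019], [0.009, -0.999, 0.033]]
contact_force: [0.8, 0.4, 0.1]
opening: 0.2
```

arm_command:
  deltas:
    - [[-1,0,0.0,-0.01,0],[-1,0,0.013,0,0],[-1,0,0,0,0]]

```text
time: 5.95
ee_pos: [586.9, -193.9, 66.0]
ee_rot: [[0.02, 0.038, 0.999], [-1.0, -0.01, 0.02], [0.011, -0.999, 0.038]]
contact_force: [0.3, 0.1, -0.0]
opening: 0.3
```

arm_command:
  deltas:
    - [[-1,0,-0.001,-0.02,0],[-1,0,-0.001,-0.03,0],[-1,0,-0.001,-0.03,0],[-1,0,-0.001,-0.03,0],[-1,0,-0.001,-0.03,0],[-1,0,0,0,0]]

```text
time: 6.55
ee_pos: [455.3, -197.2, 68.4]
ee_rot: [[0.017, 0.066, 0.998], [-1.0, -0.014, 0.018], [0.015, -0.998, 0.065]]
contact_force: [0.8, 0.4, -0.7]
opening: 0.4
```

arm_command:
  deltas:
    - [[-1,0,-0.001,-0.02,0],[-1,0,-0.001,-0.01,0],[-1,0,-0.001,-0.006,0],[-1,0,0,-0.004,0],[-1,0,0,0,0]]

```text
time: 7.05
ee_pos: [431.1, -201.3, 75.0]
ee_rot: [[0.01, 0.098, 0.995], [-1.0, -0.021, 0.012], [0.022, -0.995, 0.098]]
contact_force: [-0.2, 0.2, -0.8]
opening: 0.3
```

```bash
python3 - <<'E'
from h import *
s=robot.sense(); print(s['q'],s['ee_pos'],s['contact_force'],s['joint_vel'])
im,m=shot('wrist','w3')
E
```

```text
[-0.51051881 -0.00577965  2.24111471  0.04099044  0.8107418   1.02216338] [ 431.0768168  -201.297644     74.95614831] [-0.20729703  0.19460176 -0.78054289] [ 0.01268532  0.01039891 -0.03068812  0.02044244 -0.02878542  0.00686797]
```

View pics/w3.png

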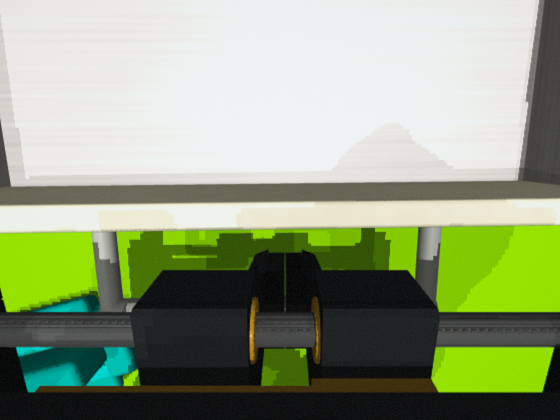

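arm_command:
  deltas:
    - [[-1,0,-0.02,0.006,0],[-1,0,-0.04,0.006,0],[-1,0,-0.045,0.006,0],[-1,0,-0.045,0.006,0],[-1,0,-0.045,0.006,0],[-1,0,-0.045,0.006,0],[-1,0,-0.02,0,0],[-1,0,0,0,0]]

```text
time: 7.9
ee_pos: [443.1, -196.0, 347.5]
ee_rot: [[0.011, 0.088, 0.996], [-1.0, -0.02, 0.013], [0.022, -0.996, 0.088]]
contact_force: [0.9, -0.5, 0.4]
opening: 0.3
```

```bash
python3 - <<'E'
from h import *
import json
s=robot.sense(); print(s['q'],s['ee_pos'],s['contact_force'],s['ee_rot'])
im,m=shot('wrist','w4')
json.dump({k:np.array(v).tolist() for k,v in m.items()},open('w4.json','w'))
for p in [(455,-27,92),(455,-355,92),(413,-191,78),(615,-27,110),(615,-355,110)]: print(p,proj(m,p))
m0=json.load(open('w1.json')); print(ray(m0,172,272,20))
E
```

```text
[-0.48405615 -0.21409726  1.8988094   0.02340504  1.36914817  1.07127471] [ 443.09539174 -196.02282164  347.48507937] [ 0.86729995 -0.53481576  0.39672528] [[ 0.01083173  0.08825099  0.99603937]
 [-0.99970944 -0.02049558  0.01268759]
 [ 0.0215341  -0.99588739  0.08800335]]
(455, -27, 92) (np.float64(141.3698620745931), np.float64(184.0094876416436))
(455, -355, 92) (np.float64(409.0017996982217), np.float64(185.82574754058112))
(413, -191, 78) (np.float64(276.29138718669384), np.float64(216.08957810286756))
(615, -27, 110) (np.float64(123.58921739010034), np.float64(36.67621167412656))
(615, -355, 110) (np.float64(427.30984282899004), np.float64(41.74888545864681))
[374.50062717 -46.25836095  20.        ]
```

View pics/w4.png

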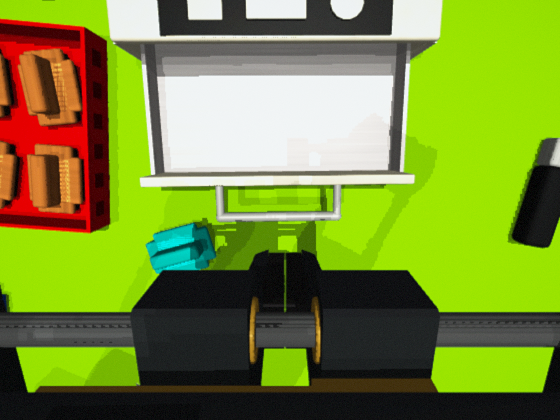

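The drawer is fully out: its front and handle rows match the predictions. Next I'll go over the basket.

arm_command:
  deltas:
    - [[-1,-0.045,0,0.004,0],[-1,-0.045,0,0.004,0],[-1,-0.045,0,0.004,0],[-1,-0.045,0,0.004,0],[-1,-0.045,0,0.004,0],[-1,-0.045,0,0.004,0],[-1,-0.045,0,0.004,0],[-1,-0.045,0,0.004,0],[-1,-0.02,0,0.004,0],[-1,0,0,0,0]]

```text
time: 8.95
ee_pos: [468.3, 194.7, 313.2]
ee_rot: [[0.003, 0.05, 0.999], [-1.0, -0.028, 0.005], [0.028, -0.998, 0.049]]
contact_force: [0.3, -0.1, 0.1]
opening: 0.4
```

```bash
python3 - <<'E'
from h import *
import json
s=robot.sense(); print(s['q'],s['ee_pos'],s['contact_force'],s['ee_rot'])
im,m=shot('wrist','w5')
json.dump({k:np.array(v).tolist() for k,v in m.items()},open('w5.json','w'))
E
```

```text
[ 0.37457449 -0.11961369  1.87850002 -0.04524048  1.34692863  1.95046176] [468.31070606 194.74174188 313.1738659 ] [ 0.25395363 -0.08395802  0.14971676] [[ 0.00346772  0.04959737  0.99876327]
 [-0.99959939 -0.02788333  0.00485527]
 [ 0.02808966 -0.99838     0.04948081]]
```

View pics/w5.png

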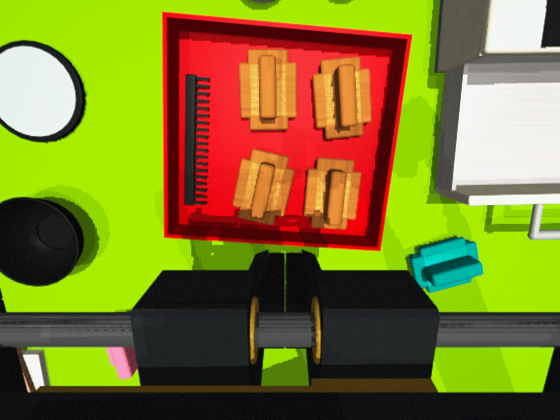

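Four orange brushes sit in the basket with their bars near (267,87), (346,96), (265,189) and (337,195). The comb is at (192,140) and the steriliser is to the right.

```bash
python3 - <<'E'
from h import *
import json
m=json.load(open('w5.json')); im=cv2.imread('pics/w5.png')
h=cv2.cvtColor(im,cv2.COLOR_BGR2HSV)
mk=((h[:,:,0]>8)&(h[:,:,0]<24)&(h[:,:,1]>90)&(h[:,:,2]>70)).astype(np.uint8); mk[240:]=0
mk=cv2.morphologyEx(mk,cv2.MORPH_OPEN,np.ones((3,3)))
cs,_=cv2.findContours(mk,cv2.RETR_EXTERNAL,cv2.CHAIN_APPROX_NONE)
for c in cs:
    if cv2.contourArea(c)<800: continue
    P=np.array([ray(m,*q[0],25)[:2] for q in c],np.float32)
    print(c[:,0].mean(0).round(),cv2.minAreaRect(P))
for a,b in [((268,60),(267,115)),((345,68),(348,124)),((270,164),(258,216)),((336,172),(335,225))]:
    A,B=ray(m,*a,57),ray(m,*b,57); print(((A+B)/2).round(1), np.linalg.norm(A-B).round(), np.degrees(np.arctan2(A[1]-B[1],A[0]-B[0])).round(1))
cv2.imwrite('pics/w5z.png',cv2.resize(im[30:250,160:420],None,fx=2.7,fy=2.7,interpolation=cv2.INTER_CUBIC))
E
```

```text
[331. 193.] ((452.92974853515625, 124.1016845703125), (70.79829406738281, 94.43119049072266), 85.94033813476562)
[263. 187.] ((461.8855895996094, 216.03567504882812), (70.47013854980469, 94.45026397705078), 76.76497650146484)
[342.  97.] ((574.6678466796875, 115.31520080566406), (94.56038665771484, 71.00906372070312), 5.560206413269043)
[268.  89.] ((583.6043701171875, 208.11659240722656), (92.90144348144531, 70.19685363769531), 0.47969889640808105)
[582.7 207.8  57. ] 60.0 -1.7
[573.8 116.1  57. ] 62.0 5.8
[463.5 213.4  57. ] 67.0 -13.5
[452.5 124.5  57. ] 67.0 1.1
```

View pics/w5z.png

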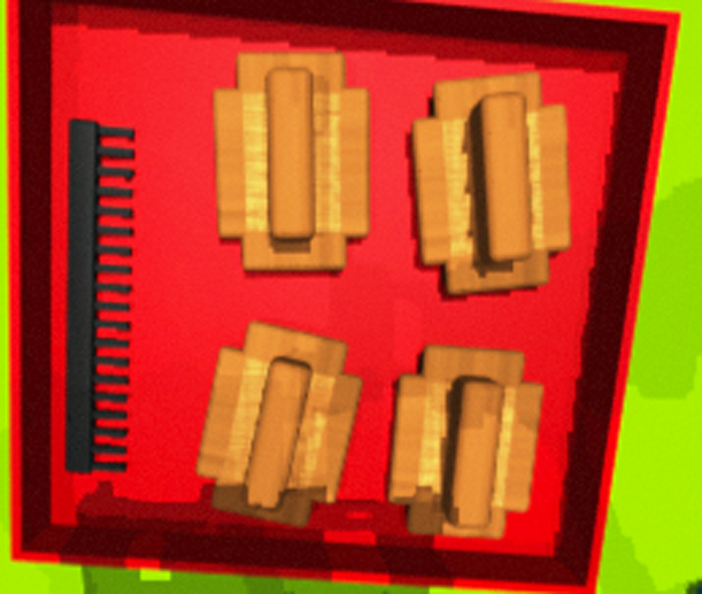

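arm_command:
  deltas:
    - [[0.2,0.0265,0,0.0355,0],[0.2,0.0265,0,0.0355,0],[0.2,0.0265,0,0.0355,0],[0.2,0,0,0,-5.5],[0.2,-0.001,0.045,-0.002,0],[0.2,-0.001,0.045,-0.002,0],[0.2,-0.001,0.045,-0.002,0],[0.2,-0.001,0.045,-0.002,0],[0.2,0,0,0,0]]
  grip_force: 35

```text
time: 9.9
ee_pos: [571.3, 92.9, 124.9]
ee_rot: [[0.092, 0.034, 0.995], [-0.995, -0.038, 0.094], [0.041, -0.999, 0.03]]
contact_force: [-1.1, -0.2, -1.0]
opening: 52.7
```

arm_command:
  deltas:
    - [[0.2,-0.024,0,0.003,0],[0.2,-0.002,0.035,0,0],[0.2,-0.002,0.03,0,0],[0.2,0,0.015,0,0],[0.2,0,0,0,0]]

```text
time: 10.4
ee_pos: [577.5, 113.1, 48.2]
ee_rot: [[0.086, 0.038, 0.996], [-0.995, -0.039, 0.088], [0.042, -0.999, 0.034]]
contact_force: [0.2, 0.2, 0.0]
opening: 52.8
```

arm_command:
  deltas:
    - [[0.2,-0.003,0.011,-0.003,0],[0.2,0,0.005,0,0],[0.2,0,0,0,0],[-1,0,0,0,0],[-1,0,0,0,0],[-1,0,0,0,0],[-1,0,0,0,0]]

```text
time: 11.1
ee_pos: [579.7, 115.2, 38.0]
ee_rot: [[0.085, 0.048, 0.995], [-0.996, -0.038, 0.087], [0.042, -0.998, 0.045]]
contact_force: [0.2, 0.3, -1.3]
opening: 23.1
```

arm_command:
  deltas:
    - [[0.1,0,0,0,0],[0.1,0,0,-0.005,0],[0.1,0,0.006,0,0],[0.1,0,0.003,0,0],[0.1,0,0,0,0],[-1,0,0,0,0],[-1,0,0,0,0],[-1,0,0,0,0],[-1,0,0,0,0],[-1,0,0,0,0]]

```text
time: 12.1
ee_pos: [574.4, 114.5, 28.0]
ee_rot: [[0.085, 0.047, 0.995], [-0.996, -0.038, 0.087], [0.042, -0.998, 0.044]]
contact_force: [-0.6, 0.4, 1.1]
opening: 20.0
```

arm_command:
  deltas:
    - [[-1,0,-0.03,0,0],[-1,0,-0.045,0,0],[-1,0,-0.045,0,0],[-1,0,-0.045,0,0],[-1,0.03,0,0,4.9],[-1,0.045,0,-0.003,0],[-1,0.045,0,-0.003,0],[-1,0.045,0,-0.003,0],[-1,0.045,0,-0.003,0],[-1,0.045,0,-0.003,0],[-1,0.045,0,-0.003,0],[-1,0.045,0,-0.003,0]]

```text
time: 13.3
ee_pos: [546.2, -230.3, 210.5]
ee_rot: [[0.007, 0.047, 0.999], [-0.999, -0.038, 0.009], [0.039, -0.998, 0.047]]
contact_force: [0.7, 0.2, -1.4]
opening: 20.1
```

arm_command:
  deltas:
    - [[-1,0.04,0,-0.006,0],[-1,0.037,0,-0.007,0],[-1,0,0,0,0],[-1,0,0.04,0,0],[-1,0,0.04,0,0],[-1,0,0.03,0,0],[-1,0,0.01,0,0],[-1,0,0,0,0]]

```text
time: 14.1
ee_pos: [538.0, -321.8, 90.4]
ee_rot: [[-0.002, 0.05, 0.999], [-0.999, -0.042, 0.0], [0.042, -0.998, 0.05]]
contact_force: [0.2, 0.4, -0.9]
opening: 19.7
```

arm_command:
  deltas:
    - [[-1,-0.011,0,0,0],[-1,0,0,0,0],[-1,-0.001,0.025,-0.001,0],[-1,0,0.013,0,0],[-1,0,0,0,0]]

```text
time: 14.6
ee_pos: [544.7, -311.3, 59.6]
ee_rot: [[-0.0, 0.061, 0.998], [-0.999, -0.048, 0.003], [0.048, -0.997, 0.061]]
contact_force: [-0.3, -0.5, -0.5]
opening: 20.0
```

arm_command:
  deltas:
    - [[-1,0,0.009,-0.004,0],[-1,0,0.006,0,0],[-1,0,0.002,0,0],[-1,0,0,0,0]]

```text
time: 15.0
ee_pos: [543.4, -313.4, 44.4]
ee_rot: [[-0.0, 0.065, 0.998], [-0.999, -0.051, 0.003], [0.051, -0.997, 0.065]]
contact_force: [-0.2, 0.0, -1.6]
opening: 19.7
```

arm_command:
  deltas:
    - [[-1,0,0.003,0,0],[-1,0,0,0,0],[-0.27,0,0,0,0],[-0.27,0,0,0,0],[-0.27,0,0,0,0],[-0.27,0,-0.015,0,0],[-0.27,0,-0.03,0,0],[-0.27,0,-0.045,0,0],[-0.27,0,-0.045,0.003,0],[-0.27,0,-0.045,0.003,0],[-0.27,-0.03,0,0.003,0],[-0.27,-0.045,0,0.003,0]]

```text
time: 16.2
ee_pos: [545.0, -232.6, 234.5]
ee_rot: [[-0.007, 0.073, 0.997], [-0.998, -0.056, -0.003], [0.056, -0.996, 0.074]]
contact_force: [0.7, 0.5, 0.2]
opening: 32.1
```

arm_command:
  deltas:
    - [[0.2,-0.047,-0.008,-0.007,0],[0.2,-0.047,-0.008,-0.007,0],[0.2,-0.047,-0.008,-0.007,0],[0.2,-0.047,-0.008,-0.007,0],[0.2,-0.047,-0.008,-0.007,0],[0.2,-0.047,-0.008,-0.007,0],[0.2,-0.047,-0.008,-0.007,0],[0.2,-0.047,-0.008,-0.007,0],[0.2,-0.04,-0.008,-0.007,0],[0.2,0,0,0,0]]

```text
time: 17.2
ee_pos: [477.1, 205.3, 297.9]
ee_rot: [[-0.009, 0.1, 0.995], [-0.999, -0.052, -0.003], [0.051, -0.994, 0.101]]
contact_force: [-0.1, -0.3, -0.3]
opening: 53.1
```

```bash
cat > det.py <<'E'
from h import *
import sys
def det(f,z=25):
    im,m=shot('wrist',f); s=robot.sense(); print(s['ee_pos'].round(1),np.array(s['ee_rot']).round(3).tolist(),s['opening'])
    h=cv2.cvtColor(im,cv2.COLOR_RGB2HSV)
    mk=((h[:,:,0]>8)&(h[:,:,0]<24)&(h[:,:,1]>90)&(h[:,:,2]>70)).astype(np.uint8); mk[255:]=0
    mk=cv2.morphologyEx(mk,cv2.MORPH_OPEN,np.ones((3,3)))
    for c in cv2.findContours(mk,cv2.RETR_EXTERNAL,cv2.CHAIN_APPROX_NONE)[0]:
        if cv2.contourArea(c)<600: continue
        P=np.array([ray(m,*q[0],z)[:2] for q in c],np.float32); (cx,cy),(w,l),a=cv2.minAreaRect(P)
        if l>w: w,l=l,w; a-=90
        print('px',c[:,0].mean(0).round(),'xy',round(cx,1),round(cy,1),'size',round(w),round(l),'yaw',round(a,1))
if __name__=='__main__': det(sys.argv[1],float(sys.argv[2]) if len(sys.argv)>2 else 25)
E
python3 det.py w6
```

```text
[477.5 203.4 297.7] [[-0.009, 0.1, 0.995], [-0.999, -0.054, -0.004], [0.053, -0.994, 0.101]] 52.99747905375371
px [336. 212.] xy 453.2 124.0 size 95 71 yaw -4.0
px [266. 206.] xy 462.1 216.0 size 95 71 yaw -13.1
px [270. 108.] xy 584.1 207.9 size 95 70 yaw 0.6
```

arm_command:
  deltas:
    - [[0.1,-0.01,0,0.05,0],[0.1,0,0,0.045,0],[0.1,0,0,0,0],[0.1,-0.001,0.045,-0.001,0],[0.1,-0.002,0.045,-0.002,0],[0.1,-0.002,0.045,-0.002,0],[0.1,-0.002,0.045,-0.002,0],[0.1,0,0,0,0]]

```text
time: 18.05
ee_pos: [583.6, 198.7, 127.0]
ee_rot: [[-0.017, 0.104, 0.994], [-0.998, -0.057, -0.011], [0.055, -0.993, 0.105]]
contact_force: [-1.2, -0.2, -0.1]
opening: 48.8
```

arm_command:
  deltas:
    - [[0.1,-0.015,0,-0.008,0],[0.1,0,0.035,0,0],[0.1,0,0.03,-0.002,0],[0.1,0,0.015,0,0],[0.1,0,0,0,0]]

```text
time: 18.55
ee_pos: [588.6, 213.0, 58.3]
ee_rot: [[-0.022, 0.12, 0.993], [-0.999, -0.051, -0.016], [0.048, -0.991, 0.121]]
contact_force: [-0.2, 0.3, -0.2]
opening: 48.7
```

arm_command:
  deltas:
    - [[0.1,0.003,0,-0.009,0],[0.1,0,0.018,0,0],[0.1,0,0.008,0,0],[0.1,0,0.003,0,0],[0.1,0,0,0,0],[-1,0,0,0,0],[-1,0,0,0,0],[-1,0,0,0,0],[-1,0,0,0,0]]

```text
time: 19.45
ee_pos: [588.8, 212.1, 41.3]
ee_rot: [[-0.022, 0.136, 0.99], [-0.999, -0.045, -0.017], [0.042, -0.99, 0.137]]
contact_force: [-1.4, 0.3, 1.9]
opening: 19.7
```

arm_command:
  deltas:
    - [[0.1,0,0,0,0],[0.1,0.003,0,-0.007,0],[0.1,0,0.018,0,0],[-1,0,0,0,0],[-1,0,0,0,0],[-1,0,0,0,0],[-1,0,0,0,0]]

```text
time: 20.15
ee_pos: [586.0, 209.4, 28.9]
ee_rot: [[-0.023, 0.143, 0.989], [-0.999, -0.042, -0.017], [0.039, -0.989, 0.144]]
contact_force: [0.7, -0.0, 0.6]
opening: 20.2
```

arm_command:
  deltas:
    - [[-1,0,-0.04,0.006,0],[-1,0,-0.045,0.006,0],[-1,0,-0.045,0.006,0],[-1,0,-0.045,0.003,0],[-1,0.047,0,-0.004,0],[-1,0.047,0,-0.004,0],[-1,0.047,0,-0.004,0],[-1,0.047,0,-0.004,0],[-1,0.047,0,-0.004,0],[-1,0.047,0,-0.004,0],[-1,0.047,0,-0.004,0],[-1,0.047,0,-0.004,0]]

```text
time: 21.35
ee_pos: [534.7, -166.5, 213.4]
ee_rot: [[-0.009, 0.127, 0.992], [-0.999, -0.044, -0.004], [0.044, -0.991, 0.128]]
contact_force: [1.3, 0.2, -1.3]
opening: 20.0
```

arm_command:
  deltas:
    - [[-1,0.03,0,-0.006,0],[-1,0.03,0,-0.008,0],[-1,0,0.045,0,0],[-1,0,0.045,0,0],[-1,0,0.04,0,0],[-1,0,0,0,0]]

```text
time: 21.95
ee_pos: [532.2, -243.7, 80.0]
ee_rot: [[-0.021, 0.125, 0.992], [-0.999, -0.048, -0.015], [0.046, -0.991, 0.125]]
contact_force: [-0.4, 0.9, -2.8]
opening: 20.0
```

arm_command:
  deltas:
    - [[-1,-0.015,0,0.006,0],[-1,0,0,0,0],[-1,0,0.03,0,0],[-1,0,0,0,0]]

```text
time: 22.35
ee_pos: [542.1, -230.6, 51.9]
ee_rot: [[-0.02, 0.124, 0.992], [-0.999, -0.048, -0.014], [0.046, -0.991, 0.124]]
contact_force: [-1.2, -0.1, -1.6]
opening: 19.6
```

arm_command:
  deltas:
    - [[-1,0,0.012,-0.001,0],[-1,0,0.003,0,0],[-0.2,0,0,0,0],[-0.2,0,0,0,0],[-0.2,0,-0.02,0.002,0],[-0.2,0,-0.035,0.004,0],[-0.2,0,-0.045,0.005,0],[-0.2,0,-0.045,0.005,0],[-0.2,0,-0.045,0.005,0],[0.1,-0.04,0,0,0],[0.1,-0.047,0,0,0],[0.1,-0.047,0,0,0]]

```text
time: 23.55
ee_pos: [548.0, -93.1, 243.7]
ee_rot: [[-0.031, 0.145, 0.989], [-0.998, -0.059, -0.023], [0.055, -0.988, 0.147]]
contact_force: [1.2, 0.5, 1.1]
opening: 48.3
```

```bash
python3 det.py w7 34
```

```text
[547.5 -86.2 242.8] [[-0.027, 0.144, 0.989], [-0.998, -0.053, -0.02], [0.049, -0.988, 0.145]] 48.4528893919026
px [395. 208.] xy 545.9 -229.1 size 93 76 yaw -1.5
px [464. 205.] xy 546.0 -308.4 size 94 77 yaw 0.1
```

View pics/w7.png

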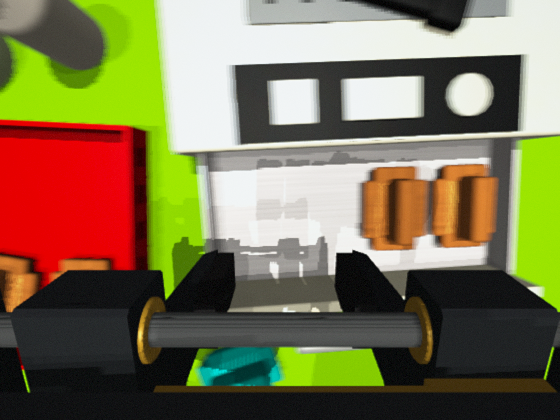

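arm_command:
  deltas:
    - [[0.1,-0.045,-0.008,-0.024,0],[0.1,-0.045,-0.008,-0.024,0],[0.1,-0.045,-0.008,-0.024,0],[0.1,-0.045,-0.008,-0.024,2],[0.1,-0.04,-0.008,-0.024,0],[0.1,0,0,0,0]]

```text
time: 24.2
ee_pos: [433.4, 134.6, 258.6]
ee_rot: [[-0.06, 0.155, 0.986], [-0.997, -0.049, -0.053], [0.04, -0.987, 0.157]]
contact_force: [-0.9, -0.4, 0.2]
opening: 48.2
```

```bash
python3 det.py w8
```

```text
[434.5 132.7 258.7] [[-0.061, 0.156, 0.986], [-0.997, -0.051, -0.054], [0.042, -0.987, 0.158]] 48.520562905231344
px [286. 193.] xy 453.2 122.7 size 94 70 yaw -4.1
px [206. 190.] xy 462.0 215.0 size 94 71 yaw -12.8
```

arm_command:
  deltas:
    - [[0.1,-0.002,0,-0.014,0],[0.1,0,0.045,0,0],[0.1,0,0.045,0,0],[0.1,0,0.045,0,0],[0.1,0,0.03,0,0],[0.1,0,0,0,0]]

```text
time: 24.85
ee_pos: [450.3, 120.8, 93.6]
ee_rot: [[-0.072, 0.164, 0.984], [-0.997, -0.051, -0.064], [0.039, -0.985, 0.167]]
contact_force: [-0.3, -0.5, 0.2]
opening: 48.8
```

arm_command:
  deltas:
    - [[0.1,-0.006,0,-0.004,0],[0.1,0,0.04,0,0],[0.1,0,0.025,0,0],[0.1,0,0,0,0]]

```text
time: 25.25
ee_pos: [462.9, 122.8, 34.4]
ee_rot: [[-0.08, 0.174, 0.982], [-0.996, -0.049, -0.072], [0.036, -0.984, 0.177]]
contact_force: [-0.4, -0.0, -0.4]
opening: 48.2
```

arm_command:
  deltas:
    - [[0.1,-0.001,0.003,-0.008,0],[0.1,0,0.006,0,0],[-1,0,0,0,0],[-1,0,0,0,0],[-1,0,0,0,0],[-1,0,0,0,0]]

```text
time: 25.85
ee_pos: [461.1, 126.0, 31.7]
ee_rot: [[-0.08, 0.186, 0.979], [-0.996, -0.046, -0.073], [0.032, -0.982, 0.189]]
contact_force: [-2.7, 1.7, 2.2]
opening: 19.7
```

arm_command:
  deltas:
    - [[-1,0,-0.04,0.008,0],[-1,0,-0.045,0.009,0],[-1,0,-0.045,0.009,0],[-1,0,-0.045,0.009,0],[-1,0.03,0,0.01,-4],[-1,0.047,0,0.012,0],[-1,0.047,0,0.012,0],[-1,0.047,0,0.012,0],[-1,0.047,0,0.012,0],[-1,0,0,0,0]]

```text
time: 26.85
ee_pos: [517.3, -93.6, 240.2]
ee_rot: [[-0.002, 0.188, 0.982], [-0.999, -0.048, 0.007], [0.048, -0.981, 0.188]]
contact_force: [-0.1, 0.6, -1.0]
opening: 20.1
```

arm_command:
  deltas:
    - [[-1,0.044,0,-0.004,0],[-1,0,0.045,0,0],[-1,0,0.045,0,0],[-1,0,0.045,0,0],[-1,0,0.03,0,0],[-1,0,0,0,0]]

```text
time: 27.45
ee_pos: [546.9, -148.5, 78.1]
ee_rot: [[-0.009, 0.194, 0.981], [-0.999, -0.049, 0.001], [0.048, -0.98, 0.194]]
contact_force: [0.1, 0.0, -1.9]
opening: 19.7
```

arm_command:
  deltas:
    - [[-1,-0.003,0.0,-0.003,0],[-1,0,0.028,0,0],[-1,0,0.006,0,0],[-1,0,0,0,0]]

```text
time: 27.85
ee_pos: [552.9, -145.5, 48.9]
ee_rot: [[-0.007, 0.199, 0.98], [-0.999, -0.049, 0.003], [0.049, -0.979, 0.199]]
contact_force: [-0.7, -0.5, -1.1]
opening: 20.1
```

arm_command:
  deltas:
    - [[-1,0.001,0.009,-0.002,0],[-1,0,0.002,0,0],[-1,0,0,0,0],[-0.2,0,0,0,0],[-0.2,0,0,0,0],[-0.2,0,-0.02,0.003,0],[-0.2,0,-0.035,0.007,0],[-0.2,0,-0.045,0.009,0],[-0.2,0,-0.045,0.009,0],[-0.2,0,-0.045,0.009,0],[0.1,-0.045,0,-0.01,0],[0.1,-0.047,0,-0.01,0]]

```text
time: 29.05
ee_pos: [535.8, -48.7, 238.1]
ee_rot: [[-0.017, 0.211, 0.977], [-0.999, -0.054, -0.006], [0.052, -0.976, 0.211]]
contact_force: [0.4, 0.4, -1.0]
opening: 48.0
```

arm_command:
  deltas:
    - [[0.1,-0.045,-0.01,-0.02,0],[0.1,-0.045,-0.01,-0.02,0],[0.1,-0.045,-0.01,-0.02,0],[0.1,-0.045,-0.01,-0.02,0],[0.1,-0.045,-0.01,-0.02,0],[0.1,-0.04,-0.01,-0.02,6],[0.1,0,0,0,6],[0.1,0,0,0,0]]

```text
time: 29.85
ee_pos: [407.9, 227.9, 262.9]
ee_rot: [[-0.219, 0.223, 0.95], [-0.976, -0.046, -0.214], [-0.004, -0.974, 0.228]]
contact_force: [0.0, 0.5, 0.6]
opening: 48.4
```

```bash
python3 det.py w9
```

```text
[408.1 227.6 262.9] [[-0.218, 0.223, 0.95], [-0.976, -0.046, -0.213], [-0.004, -0.974, 0.227]] 48.521923458596305
px [285. 179.] xy 461.3 216.6 size 93 69 yaw -12.7
px [554.  33.] xy 555.6 -119.8 size 77 18 yaw -10.3
```

arm_command:
  deltas:
    - [[0.1,0.002,0.045,0.004,0],[0.1,0,0.045,0,0],[0.1,0,0.045,0,0],[0.1,0,0.045,0,0],[0.1,0,0,0,0]]

```text
time: 30.4
ee_pos: [458.9, 214.0, 88.5]
ee_rot: [[-0.213, 0.232, 0.949], [-0.977, -0.042, -0.209], [-0.009, -0.972, 0.235]]
contact_force: [-1.8, -0.3, -1.1]
opening: 48.6
```

arm_command:
  deltas:
    - [[0.1,-0.002,0.0,-0.006,0],[0.1,0,0.042,-0.001,0],[0.1,0,0.02,0,0],[0.1,0,0,0,0]]

```text
time: 30.8
ee_pos: [473.0, 215.5, 33.5]
ee_rot: [[-0.214, 0.242, 0.946], [-0.977, -0.038, -0.212], [-0.015, -0.97, 0.244]]
contact_force: [-0.1, -0.6, -0.0]
opening: 48.7
```

arm_command:
  deltas:
    - [[0.1,0,0.003,-0.007,0],[0.1,0,0.005,0,0],[-1,0,0,0,0],[-1,0,0,0,0],[-1,0,0,0,0],[-1,0,0,0,0]]

```text
time: 31.4
ee_pos: [472.1, 219.6, 32.4]
ee_rot: [[-0.213, 0.253, 0.944], [-0.977, -0.033, -0.211], [-0.023, -0.967, 0.254]]
contact_force: [0.6, -1.3, 0.3]
opening: 19.7
```

arm_command:
  deltas:
    - [[-1,0,-0.04,0.01,0],[-1,0,-0.045,0.011,0],[-1,0,-0.045,0.011,0],[-1,0,-0.045,0.011,0],[-1,0.01,0,0,-6.3],[-1,0.03,0,0.01,-6.3],[-1,0.047,0,0.01,0],[-1,0.047,0,0.01,0],[-1,0.047,0,0.01,0],[-1,0,0,0,0]]

```text
time: 32.4
ee_pos: [501.8, 29.6, 234.8]
ee_rot: [[0.013, 0.251, 0.968], [-0.999, -0.034, 0.022], [0.038, -0.968, 0.25]]
contact_force: [-0.2, -0.2, -1.6]
opening: 19.6
```

arm_command:
  deltas:
    - [[-1,0.045,0,0,0],[-1,0.045,0,0,0],[-1,0,0.045,0,0],[-1,0,0.045,0,0],[-1,0,0.045,0,0],[-1,0,0.015,0,0],[-1,0,0,0,0]]

```text
time: 33.1
ee_pos: [543.0, -67.4, 90.6]
ee_rot: [[0.009, 0.255, 0.967], [-0.999, -0.033, 0.018], [0.036, -0.966, 0.254]]
contact_force: [-0.4, -0.5, -1.1]
opening: 19.7
```

arm_command:
  deltas:
    - [[-1,-0.002,0.03,-0.003,0],[-1,0,0.012,-0.001,0],[-1,0,0,0,0]]

```text
time: 33.4
ee_pos: [550.7, -65.1, 49.4]
ee_rot: [[0.011, 0.256, 0.967], [-0.999, -0.032, 0.02], [0.036, -0.966, 0.255]]
contact_force: [0.1, -0.6, -1.7]
opening: 19.6
```

arm_command:
  deltas:
    - [[-1,0.004,0.006,-0.001,0],[-1,0,0.006,-0.001,0],[-1,0,0,0,0],[-0.25,0,0,0,0],[-0.25,0,0,0,0],[-0.25,0,-0.02,0.004,0],[-0.25,0,-0.035,0.009,0],[-0.25,0,-0.045,0.011,0],[-0.25,0,-0.045,0.011,0],[-1,0,-0.045,-0.03,0],[-1,0.045,-0.02,-0.04,0],[-1,0.045,-0.02,-0.04,0]]

```text
time: 34.6
ee_pos: [445.7, -135.3, 251.0]
ee_rot: [[0.021, 0.274, 0.962], [-0.999, -0.034, 0.032], [0.042, -0.961, 0.272]]
contact_force: [0.1, -1.5, 0.4]
opening: 11.5
```

```bash
python3 det.py w10 34
```

```text
[ 442.  -140.9  252.2] [[0.015, 0.272, 0.962], [-0.999, -0.04, 0.027], [0.046, -0.961, 0.271]] 6.855175249895074
px [224. 144.] xy 546.1 -74.6 size 95 68 yaw 1.1
px [350. 152.] xy 541.7 -222.6 size 219 102 yaw 82.8
```

View pics/w10.png

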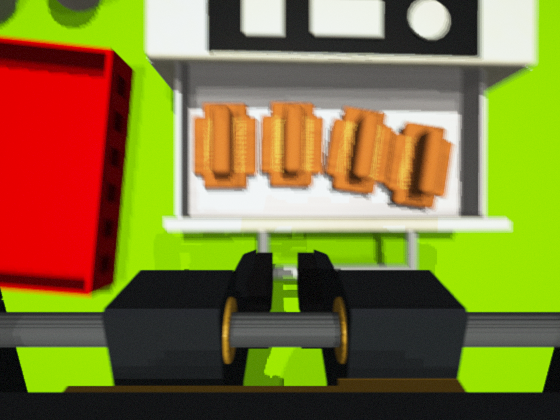

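All four brushes are in the drawer. The right two, at (358,150) and (418,165), have been knocked askew and look as if they touch. I'll zoom in to check that they lie flat.

```bash
python3 - <<'E'
from h import *
im=cv2.imread('pics/w10.png')[90:225,290:490]
cv2.imwrite('pics/w10z.png',cv2.resize(im,None,fx=3.9,fy=3.9,interpolation=cv2.INTER_CUBIC))
E
```

```text
(no output)
```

View pics/w10z.png

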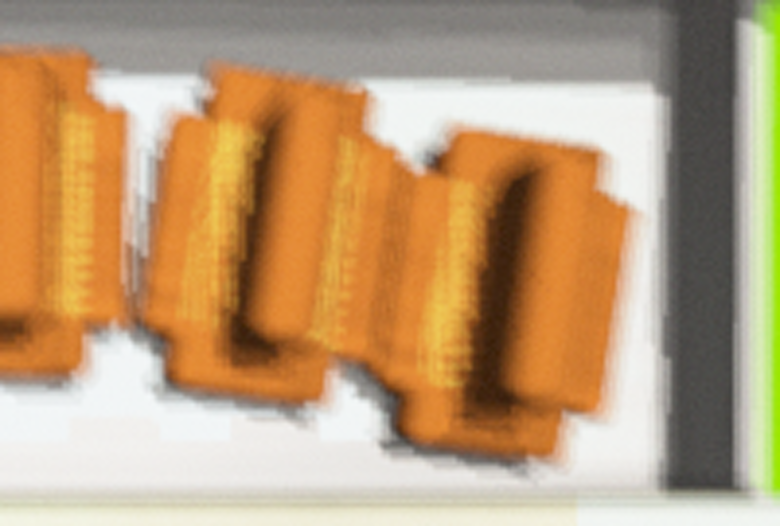

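```bash
python3 - <<'E'
from h import *
im,m=shot('scene','s1')
P=[proj(m,p) for p in [(455,-27,60),(455,-355,60),(615,-27,60),(615,-355,60)]]; print(np.round(P))
P=np.array(P); a=P.min(0).astype(int)-15; b=P.max(0).astype(int)+15
cv2.imwrite('pics/s1z.png',cv2.resize(im[a[1]:b[1],a[0]:b[0],::-1],None,fx=4.5,fy=4.5,interpolation=cv2.INTER_CUBIC)); print(a,b)
E
```

```text
[[269. 210.]
 [175. 250.]
 [298. 238.]
 [199. 284.]]
[159 195] [312 298]
```

View pics/s1z.png

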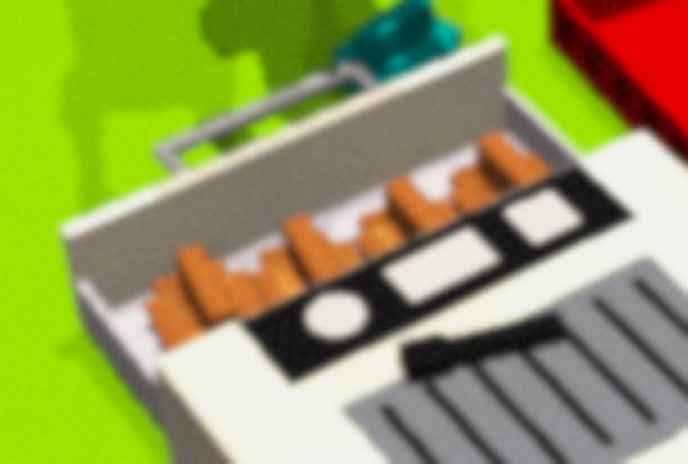

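All four bars stand upright and the brushes lie flat. Next is shutting the drawer, pushing on its front just behind the handle bar.

arm_command:
  deltas:
    - [[-1,0.022,0,-0.028,0],[-1,0.022,0,-0.026,0],[-1,0,0.045,0,0],[-1,0,0.045,0,0],[-1,0,0.03,0,0],[-1,0,0,0,0]]

```text
time: 35.3
ee_pos: [428.4, -193.3, 125.4]
ee_rot: [[0.003, 0.286, 0.958], [-0.999, -0.046, 0.017], [0.049, -0.957, 0.286]]
contact_force: [-0.6, -0.1, -0.3]
opening: 0.7
```

```bash
python3 - <<'E'
from h import *
im,m=shot('wrist','w11'); s=robot.sense(); print(s['ee_pos'],s['ee_rot'].round(3).tolist(),s['opening'],s['q'])
print(proj(m,(413,-191,78)),proj(m,(455,-191,92)))
E
```

```text
[ 429.17484495 -193.7924743   127.32184273] [[0.003, 0.288, 0.958], [-0.999, -0.048, 0.018], [0.051, -0.956, 0.288]] 0.19583923941153256 [-0.55864519 -0.20687425  2.33385364  0.1662158   0.74690821  0.89466049]
(np.float64(277.46293587232753), np.float64(282.3337687889216)) (np.float64(278.23954473518523), np.float64(214.66285812377578))
```

View pics/w11.png

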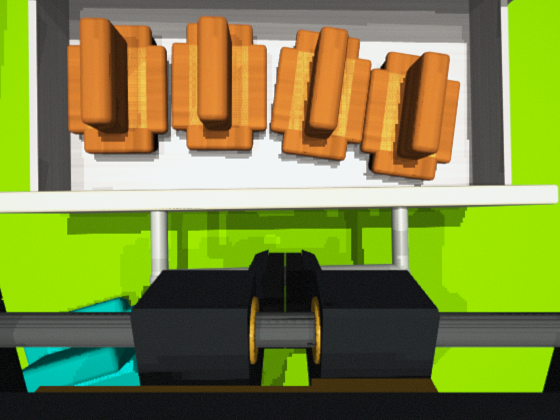

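The close view shows all four brushes flat on the drawer floor. The fingers sit over the gap between the bar and the drawer front.

arm_command:
  deltas:
    - [[-1,0,0.025,-0.006,0],[-1,0,0.024,-0.002,0],[-1,0,0,0,0]]

```text
time: 35.65
ee_pos: [440.3, -197.2, 83.2]
ee_rot: [[0.005, 0.296, 0.955], [-0.999, -0.051, 0.02], [0.054, -0.954, 0.295]]
contact_force: [-0.0, -0.3, -0.6]
opening: 0.4
```

arm_command:
  deltas:
    - [[-1,0,0.007,0,0],[-1,0,0.006,0.02,0],[-1,0,0.009,0.028,0],[-1,0,0.009,0.028,0],[-1,0,0.009,0.028,0],[-1,0,0.009,0.028,0]]

```text
time: 36.25
ee_pos: [577.0, -194.4, 78.0]
ee_rot: [[0.008, 0.283, 0.959], [-0.999, -0.048, 0.022], [0.052, -0.958, 0.283]]
contact_force: [-5.1, -1.1, 0.6]
opening: 0.4
```

arm_command:
  deltas:
    - [[-1,0,0.004,0.012,0],[-1,0,0.003,0.01,0],[-1,0,0.002,0.007,0]]

```text
time: 36.55
ee_pos: [606.3, -194.1, 79.6]
ee_rot: [[0.013, 0.275, 0.961], [-0.999, -0.047, 0.027], [0.053, -0.96, 0.274]]
contact_force: [-44.1, -6.7, 34.9]
opening: 0.7
```

arm_command:
  deltas:
    - [[-1,0,-0.001,-0.005,0],[-1,0,-0.019,0.004,0],[-1,0,-0.04,0.01,0],[-1,0,-0.045,0.008,0],[-1,0,-0.04,-0.03,0],[-1,0,-0.04,-0.03,0],[-1,0,0,0,0]]

```text
time: 37.25
ee_pos: [513.2, -187.1, 256.9]
ee_rot: [[0.011, 0.284, 0.959], [-0.998, -0.05, 0.026], [0.056, -0.958, 0.283]]
contact_force: [0.5, 0.2, 0.8]
opening: 0.4
```

```bash
python3 - <<'E'
from h import *
im,m=shot('wrist','w12'); s=robot.sense(); print(s['ee_pos'],s['ee_rot'].round(3).tolist(),s['contact_force'])
print('handle shut',proj(m,(573,-191,78)),'face top',proj(m,(615,-191,110)),'drawer top',proj(m,(615,-191,92)),'start',proj(m,(652,-191,115)))
E
```

```text
[ 513.82912956 -186.96615162  254.88228698] [[0.011, 0.282, 0.959], [-0.998, -0.049, 0.026], [0.055, -0.958, 0.281]] [0.26487097 0.34039039 1.04950015]
handle shut (np.float64(279.4604200561269), np.float64(181.33973552325523)) face top (np.float64(281.26108082431335), np.float64(132.53763682288286)) drawer top (np.float64(280.4266682463155), np.float64(136.99611701051637)) start (np.float64(281.88312805174803), np.float64(90.52326480612831))
```

View pics/w12.png

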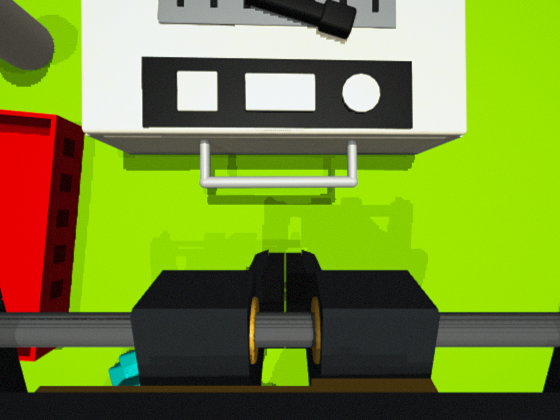

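The handle is at row 182, where it should be when shut, and the drawer front is flush. Now the start key.

arm_command:
  deltas:
    - [[-1,0,0.02,0.04,0],[-1,0,0.03,0.036,0],[-1,0,0.045,0.01,0],[-1,0,0.045,0.005,0],[-1,0,0.012,0.0,0],[-1,0,0,0,0]]

```text
time: 37.9
ee_pos: [651.6, -192.4, 130.4]
ee_rot: [[0.008, 0.289, 0.957], [-0.998, -0.051, 0.023], [0.056, -0.956, 0.288]]
contact_force: [-1.1, 0.5, -0.5]
opening: 0.6
```

arm_command:
  deltas:
    - [[-1,0,0.009,-0.003,0],[-1,0,0.004,-0.001,0]]

```text
time: 38.1
ee_pos: [651.7, -193.1, 117.3]
ee_rot: [[0.007, 0.29, 0.957], [-0.998, -0.051, 0.023], [0.056, -0.956, 0.289]]
contact_force: [-3.0, 2.0, 3.5]
opening: 0.4
```

arm_command:
  deltas:
    - [[-1,0,0.002,-0.0006,0],[-1,0,0.002,-0.0006,0]]

```text
time: 38.3
ee_pos: [651.9, -193.4, 116.6]
ee_rot: [[0.007, 0.293, 0.956], [-0.998, -0.051, 0.023], [0.056, -0.955, 0.292]]
contact_force: [-4.6, 2.2, 6.4]
opening: 0.3
```

arm_command:
  deltas:
    - [[-1,0,0.003,-0.001,0],[-1,0,0.003,-0.001,0]]

```text
time: 38.5
ee_pos: [652.2, -193.5, 116.2]
ee_rot: [[0.006, 0.297, 0.955], [-0.998, -0.052, 0.023], [0.056, -0.954, 0.296]]
contact_force: [-8.9, 4.8, 12.3]
opening: 0.5
```

Good at 12 N; hold it.

arm_command:
  deltas:
    - [[-1,0,0.0033,-0.001,0],[-1,0,0.0033,-0.001,0],[-1,0,0.0033,-0.001,0],[-1,0,0.0033,-0.001,0],[-1,0,0.0033,-0.001,0]]

```text
time: 39.0
ee_pos: [652.2, -193.4, 116.3]
ee_rot: [[0.006, 0.306, 0.952], [-0.998, -0.052, 0.023], [0.056, -0.951, 0.305]]
contact_force: [-8.8, 3.8, 11.2]
opening: 0.7
```

arm_command:
  deltas:
    - [[-1,0,-0.03,0.009,0],[-1,0,-0.045,0.013,0],[-1,0,-0.045,0.013,0],[-1,0,0,-0.03,0],[-1,0,0,0,0]]

```text
time: 39.5
ee_pos: [618.5, -187.8, 243.9]
ee_rot: [[0.004, 0.314, 0.949], [-0.998, -0.056, 0.023], [0.06, -0.948, 0.314]]
contact_force: [-0.7, 0.9, -0.9]
opening: 0.7
```

```bash
python3 - <<'E'
from h import *
im,m=shot('side','d1'); shot('scene','s2'); s=robot.sense(); print(s['ee_pos'],s['contact_force'],s['time'])
E
```

```text
[ 623.29032565 -189.00479213  247.71091313] [1.07865491 0.15094327 0.69805741] 39.6
```

View pics/s2.png

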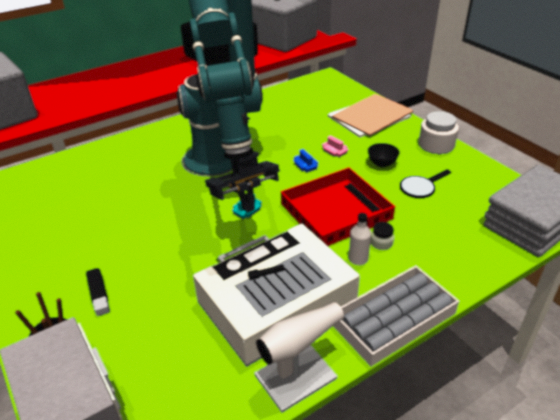

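The final scene view shows the basket holding only the comb, the drawer shut, and everything else where it was. The robot is clear of everything.

```bash
python3 -c "
from workcell import robot
print(robot.job_done())"
```

```text
the job is handed in; nothing more can be done
None
```

The job is done and handed in at about 40 s, in the order asked:
- **Standby key:** I pressed the square key at about 10–14 N and held it for roughly 0.9 s.
- **Brushes:** I pulled the drawer fully out and set all four brushes in it, bristles down. The comb stayed in the basket.
- **Start key:** I pushed the drawer shut, then pressed the bar key at about 11–12 N for roughly 0.6 s.

**Last checks:**
- **Drawer contents:** before closing, the pictures showed all four brushes flat on the floor.
- **Drawer shut:** afterwards, the handle was where it should be when shut and the drawer front was flush.
- **Rest of the table:** the basket held only the comb, and nothing else on the table looked moved.

**Not quite as planned:**
- **Two brushes moved:** the right two ended up skewed by about 10° and touching each other. They were straight when first placed, so they were probably knocked. They still looked flat, so I left them.
- **Hard stop on closing:** the drawer met its end stop with about 44 N horizontally (about 57 N in all) at the fingertips for a moment. That is under the 120 N wrist limit, and no key was touched.
- **Tool tilt:** the tool slowly tilted to about 18° over the run. I compensated for it, and the start key was pressed with that tilted fingertip.

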